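# Fetch the scoop from behind the sprung flap of its hygiene holder

### The arm

A 6-joint arm with a two-finger parallel gripper is mounted at the origin on a cart in front of the work surface, level with it; the furniture and walls round the work are solid. World frame = base frame: x ahead of the robot, y to its left, z up, the work surface at z = 0. Lengths are in m, angles in rad, forces in N, time in s.
With the tool pointing down it reaches from about 0.325 to 0.9 m from the base axis. Payload 6.1 kg.
Tool frame: the origin (TCP) lies midway between the tips of the shut fingers; the grasp point (between the pads) lies 19 mm behind it; z points along the fingers, y is the line along which they close (so a half turn about z gives the same grasp; the last joint's range is limited). The gripper opens to 85 mm and grips with 20 to 120 N. Pads are 22 mm wide; open, the fingers measure 114 mm over their backs; the gripper's body (76 mm by 85 mm) begins 54 mm behind the grasp point. The pads swing forward as they close: fully open they stand 13 mm farther back than shut.
Start: joints at [1.028, 0.22, 1.526, -0, 1.395, -0.126], TCP at [0.253, 0.571, 0.231] pointing down, gripper open.
Joint ranges: [-2.98, 2.98], [-0.91, 2.08], [0.09, 2.57], [-1.24, 4.39], [0.2, 2.65], [-2.68, 2.68]. Speed limits (rad/s): [2.57, 2.57, 3.01, 3.14, 3.14, 3.14].

### API

Orientations are given as [roll, pitch, yaw] about the fixed x, y, z axes, in that order (R = Rz(yaw) Ry(pitch) Rx(roll)).
In Python, from plant import manip, kin, eyes, finder, monitor gives the robot as it stands. Calls block until the motion is done:
- manip.movep(position, orientation): joint-space move of the TCP to a pose.
- manip.move_l(position, feed=0.15, rotation=None, max_force=None): straight line of the TCP; rotation=None keeps the orientation; feed is the mean speed in m/s. With max_force (N) it stops when the force on the tool has changed by that much, and returns True; else False.
- manip.set_joints(angles): joint-space move.
- manip.gripper_to(opening, f_grip=None): finger opening in m; f_grip is the grip in N (None keeps the last); returns when the fingers have stopped.
- manip.hold(seconds).
- kin.inverse_kinematics(position, orientation): joint angles nearest the present ones, or None.
- eyes.get_image(name): name is "side" or "top" or "wrist"; returns (picture, depth): 420x560x3 uint8, red, green, blue; 420x560 float32, m along the optical axis (not along the pixel's ray), 0 where there is no reading.
- eyes.get_calibration(name): a dict with "intrinsics" (3x3 intrinsics, pixels), "world_from_camera" (4x4, takes a point from camera to world coordinates). Camera axes: x right, y down, z forward; pixel columns grow to the right and rows downward; lengths in m; the calibration is good to about 2 mm. A picture is of the moment at which its call begins: read the wrist's pose just before it. get_calibration takes no time and is no camera call; for the wrist camera it gives the pose at the moment of the call.
A pose or a line that the arm cannot do raises manip.Unreachable and nothing moves.
- manip.job_done(): hands the job in; it is judged then, once.
Trained networks look in the newest picture that a camera, given by its name, has taken for a name from the list of things; names that differ only in an ending like _2 or _b are one class to them, and where a whole thing is asked for, a point or a joint stands for the part that bears it (a point fixed in the world has none). Each returns a list of dicts, best first, with "confidence" (0 to 1); they miss things now and then, are a little off and sometimes report something else, mostly with a low value. They report only what shows in the picture. A call takes as long as a camera call.
- finder.silhouettes(target, camera): "region" (420x560 bool, what is visible of it) and "uv" ([column, row] in pixels, amid what is visible of it).
Readings, each from a call of its own:
- monitor.read_time_s(): time.
- monitor.read_q(): joint angles.
- monitor.read_joint_velocities(): joint speeds.
- monitor.read_joint_torque(): joint torques, N m.
- monitor.read_eef_pos(): TCP position.
- monitor.read_tcp_rot(): TCP orientation.
- monitor.read_ft_force(): force on the tool from outside, world axes, zero at the start.
- monitor.read_torque(): the same for the moment, N m.
- monitor.read_opening(): finger opening in m.
- monitor.read_grasp_force(): force on a finger pad.
Only numpy, scipy, OpenCV 4.12 (cv2) and the standard library are available. Lean on these libraries where they do the work, as an engineer would, in place of code of your own. Each camera call takes 0.05 s, during which the arm holds its last target. There are 200 camera calls.

### The job

Fetch the scoop from its steel holder: push the sprung flap in, keep it open with the hand while you grip the scoop's handle behind it, and draw the scoop out so that the flap shuts again. Set the scoop down in the mixing bowl, lowering its blade below the rim before you let go. The bowl stays upright.

Things in the scene. Friction and masses are not known exactly. Their poses are not given: they have to be found in the camera images.
- scoop_holder: Slant-fronted cabinet of plain steel sheet, 209 mm deep, 231 wide, 259 high, fixed; place and yaw differ. Origin on the table below the scoop's grip point, z up, front towards its -x. Its only opening is the mouth in the sloping upper front: from the hinge (x=6, z=256 mm) 130 mm down the slope to the sill (x=-107, z=191), 225 mm wide. Level roof at z=259 behind the hinge.
- holder_mouth (a point): Point in the mouth plane, mid width, 67 mm down the slope from the hinge, in line with the handle. Axes as the holder's; the mouth's inward normal is (0.5, 0, -0.866) in them, 30 degrees from straight down. Inside it is empty but for flap and handle to 130 mm deep; a chute leads from the sill to the pocket (72 mm wide, cheeks 25 high), where the blade lies from 155 to 219 mm deep.
- flap (a joint): Flap: clear plastic sheet with steel edge strip, 219 mm wide, 95 mm from hinge to free edge, 5 mm thick, hung from the mouth's upper edge; a 35 mm slot stays open above the sill. Swings inward only: 0 rad shut, 1.3 fully in. A spring shuts it (0.12 N m shut, plus 0.08 per rad): 1 to 2 N at the free edge opens it. It lies on a hand or scoop in the mouth from above.
- flap_edge (a point): Middle of the flap's free edge, outer face; shut, it lies in the mouth plane 95 mm down the slope from the hinge.
- scoop: Flat-bottomed scoop, 140 mm long, 0.12 to 0.21 kg, loose. Origin mid blade underside; x from handle to tip, z out of the open top. Aluminium blade x -32 to 32, 64 wide, 36 high, open at top and tip; black flat-sided handle x -108 to -32, 26 wide (y), 20 thick, axis at z=30 mm. Starts leaning tip down in the pocket, loose: its x is the mouth's inward normal, its y the holder's y.
- scoop_grip (a point): Grip point on the handle's axis, 25 mm from its free end (x=-83, z=30 mm in the scoop's frame); fingers close along the scoop's y. At the start 133 mm above the table and 104 mm behind the mouth plane; the handle's end, 79 mm behind it, is just out of the swinging flap's way. The scoop comes out straight along the mouth's normal; after 230 mm its tip is clear of the mouth.
- scoop_blade (a point): Middle of the blade's inner floor, 3 mm above the scoop's origin.
- steel_bowl: Steel mixing bowl, 298 mm across the rim, 96 mm high, 0.42 kg, loose, open side up. Origin at the centre of its underside, z up. Inside, the floor is about 3 mm above the table out to 60 mm from the centre, then curves up: 20 mm high at 92 mm, the rim 96 mm high at 149 mm. Holder and bowl stand side by side, either one on the left.

How it is judged:
By the outcome, as a careful person would: the job done as asked, in the order asked, and still so for the second after the job is handed in, with the robot touching nothing.
It also fails if it takes over 51 s, if anything falls off the work surface, if the arm or the gripper's body presses on something with over 40 N, if the wrist force passes 120 N, or if a joint passes its speed limit or range.

## Working session

There is one attempt and no reset: what is moved stays moved. The work goes in short steps, each a Python script; the robot and the scene stay as the last script left them, time stands still between calls to the robot, and variables do not carry over. Pictures are saved under pics/ and viewed, at most 10 in all, crops included, and the job is handed in when it is done.

```bash
mkdir -p pics; ls; cat > h.py <<'E'
import numpy as np, cv2
from plant import manip, kin, eyes, finder, monitor
def cloud(name):
    im,d=eyes.get_image(name); c=eyes.get_calibration(name)
    K=np.array(c["intrinsics"]);T=np.array(c["world_from_camera"])
    v,u=np.mgrid[:420,:560]
    P=np.stack([(u-K[0,2])/K[0,0]*d,(v-K[1,2])/K[1,1]*d,d],-1)@T[:3,:3].T+T[:3,3]
    P[d<=0]=np.nan
    return im,P,T
E
cat > a.py <<'E'
from h import *
ims=[]
for n in("top","side"):
    im,P,T=cloud(n); ims.append(im); np.save(n+".npy",P); print(n,T[:3,3].round(3),T[:3,2].round(2))
    for t in("scoop_holder","steel_bowl","flap","scoop"):
        for r in finder.silhouettes(t,n)[:2]:
            Q=P[r["region"]];Q=Q[~np.isnan(Q[:,0])]
            print(t,round(r["confidence"],2),np.round(r["uv"]),r["region"].sum(), np.percentile(Q,[2,50,98],axis=0).round(3).tolist() if len(Q) else None)
            np.save(f"{n}_{t}.npy",r["region"]) if r["confidence"]>.5 else 0
cv2.imwrite("pics/a.png",cv2.resize(np.hstack(ims)[:,:,::-1],(800,300)))
print(monitor.read_time_s(),monitor.read_eef_pos(),monitor.read_tcp_rot())
E
python3 a.py
```

```text
pics
plant.py
top [ 1.490e-01 -1.000e-03  1.006e+00] [ 0.48  0.01 -0.88]
scoop_holder 0.6 [378. 180.] 20667 [[0.551, -0.289, 0.026], [0.622, -0.175, 0.226], [0.755, -0.061, 0.262]]
steel_bowl 0.65 [200. 196.] 14487 [[0.519, 0.039, 0.0], [0.677, 0.185, 0.04], [0.785, 0.305, 0.099]]
flap 0.71 [384. 173.] 6684 [[0.585, -0.281, 0.21], [0.625, -0.176, 0.233], [0.665, -0.071, 0.259]]
side [ 0.021 -0.247  0.764] [ 0.68  0.28 -0.68]
scoop_holder 0.65 [360. 229.] 17314 [[0.549, -0.29, 0.012], [0.607, -0.182, 0.209], [0.758, -0.063, 0.259]]
scoop_holder 0.25 [357. 242.] 420 [[0.553, -0.209, 0.056], [0.669, -0.181, 0.086], [0.698, -0.147, 0.193]]
steel_bowl 0.78 [219. 217.] 7755 [[0.517, 0.039, -0.001], [0.691, 0.201, 0.045], [0.784, 0.304, 0.096]]
flap 0.78 [365. 207.] 5311 [[0.583, -0.281, 0.207], [0.623, -0.183, 0.23], [0.664, -0.072, 0.257]]
flap 0.48 [361. 229.] 17053 [[0.549, -0.289, 0.014], [0.606, -0.182, 0.21], [0.757, -0.063, 0.259]]
scoop 0.82 [358. 243.] 429 [[0.581, -0.209, 0.04], [0.669, -0.181, 0.086], [0.706, -0.146, 0.192]]
0.5 [0.25301902 0.57146378 0.23125767] [-3.14152320e+00  2.34491410e-05  2.72483059e+00]
```

```bash
cat > b.py <<'E'
import numpy as np, cv2
for n in("top","side"):
    P=np.load(n+".npy"); r=np.load(n+"_scoop_holder.npy"); f=np.load(n+"_flap.npy")
    Q=P[r]; Q=Q[~np.isnan(Q[:,0])]
    F=P[f&r]; F=F[~np.isnan(F[:,0])]
    for _ in range(5):
        c=np.median(F,0); m=F.mean(0); w=np.linalg.svd(F-m,full_matrices=0)[2][2]; w*=-np.sign(w[2]); F=F[abs((F-m)@w)<.004]
    print(n,"normal",w.round(3),"mean",m.round(4),"yaw",np.degrees(np.arctan2(w[1],w[0])).round(2))
    # all points in the slope plane, extent
    S=Q[abs((Q-m)@w)<.006]; print("slope pts",len(S))
    R=Q[abs(Q[:,2]-.259)<.006]; print("roof",cv2.minAreaRect((R[:,:2]*1000).astype(np.float32)),R[:,2].mean())
    a=np.arctan2(w[1],w[0]);ex=np.array([np.cos(a),np.sin(a)]);ey=np.array([-ex[1],ex[0]])
    for nm,X in(("S",S),("R",R),("Q",Q[Q[:,2]>.15])):
        print(nm,"x",np.percentile(X[:,:2]@ex,[.5,2,98,99.5]).round(4),"y",np.percentile(X[:,:2]@ey,[.5,2,98,99.5]).round(4))
    B=P[np.load(n+"_steel_bowl.npy")]; B=B[B[:,2]>.088]
    A=np.c_[2*B[:,:2],np.ones(len(B))]; s=np.linalg.lstsq(A,(B[:,:2]**2).sum(1),rcond=None)[0]; print("bowl",s[:2].round(4),np.sqrt(s[2]+s[:2]@s[:2]).round(4),B[:,2].max())
E
python3 b.py
```

```text
top normal [ 0.507 -0.01  -0.862] mean [ 0.6249 -0.176   0.2333] yaw -1.14
slope pts 8761
roof ((706.37890625, -177.40249633789062), (235.4575958251953, 117.67790985107422), 89.87113952636719) 0.25935707965401467
S x [0.5541 0.5552 0.6823 0.6851] y [-0.279  -0.2764 -0.0506 -0.0477]
R x [0.6574 0.6612 0.7625 0.7648] y [-0.2786 -0.2757 -0.051  -0.0477]
Q x [0.5541 0.5553 0.7591 0.7635] y [-0.2787 -0.2766 -0.0486 -0.0477]
bowl [0.6516 0.1718] 0.14 0.10320717637155497
side normal [ 0.499 -0.009 -0.867] mean [ 0.6218 -0.179   0.23  ] yaw -1.04
slope pts 6892
roof ((706.0731201171875, -177.71435546875), (235.02183532714844, 113.66315460205078), 89.22866821289062) 0.25751405234861396
S x [0.5523 0.5534 0.6812 0.6846] y [-0.2809 -0.2783 -0.0526 -0.0496]
R x [0.6588 0.6616 0.7609 0.7637] y [-0.2809 -0.2781 -0.0533 -0.05  ]
Q x [0.5522 0.5534 0.7572 0.7637] y [-0.2809 -0.2781 -0.0521 -0.0495]
bowl [0.6502 0.1708] 0.1398 0.09918242281694856
```

View pics/a.png

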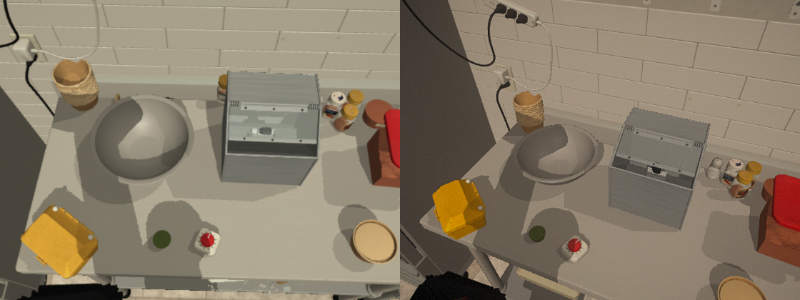

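```bash
cat >> h.py <<'E'
from scipy.spatial.transform import Rotation as R
YH=np.radians(-1.1); OH=np.array([.6587,-.1767,0]); BOWL=np.array([.651,.1715,0])
def tool(yaw,al,flip):   # tool z = forward and al below horizontal, tool y = +-horizontal
    f=np.array([np.cos(yaw),np.sin(yaw),0]); z=f*np.cos(al)-np.array([0,0,np.sin(al)])
    y=np.array([-f[1],f[0],0])*flip
    return np.c_[np.cross(y,z),y,z]
rpy=lambda M:R.from_matrix(M).as_euler("xyz")
MH=lambda flip:tool(YH,np.pi/3,flip)
MOUTH=OH+R.from_euler("z",YH).apply([-.052,0,.2225])
def mouth(w): return MOUTH+w*MH(1)[:,2]     # TCP at depth w
def bowlpose(yaw,al,flip,tipx,tipz):  # TCP so that scoop tip underside edge is tipx from the bowl centre at height tipz
    M=tool(yaw,al,flip); f=np.array([np.cos(yaw),np.sin(yaw),0]); sz=f*np.sin(al)+np.array([0,0,np.cos(al)])
    return BOWL+f*tipx+np.array([0,0,tipz])+M[:,2]*(-.115+.019)+sz*.030, M
E
python3 - <<'E'
from h import *
print(MOUTH.round(4))
for fl in(1,-1):
    for w in(-.15,.0,.123,-.16): 
        q=kin.inverse_kinematics(mouth(w),rpy(MH(fl))); print(fl,w,mouth(w).round(3),None if q is None else np.round(q,2))
    for y in(-1,0,15,):
      for a in(35,45):
        for z in(.005,.15):
            p,M=bowlpose(np.radians(y),np.radians(a),fl,.045,z); q=kin.inverse_kinematics(p,rpy(M)); print(fl,y,a,p.round(3),None if q is None else np.round(q,2))
E
```

```text
[ 0.6067 -0.1757  0.2225]
1 -0.15 [ 0.532 -0.174  0.352] [-0.63 -0.38  1.95  0.32  1.15 -2.26]
1 0.0 [ 0.607 -0.176  0.222] [-0.54 -0.11  1.97  0.34  0.84 -2.26]
1 0.123 [ 0.668 -0.177  0.116] [-0.48  0.17  1.9   0.39  0.62 -2.3 ]
1 -0.16 [ 0.527 -0.174  0.361] [-0.64 -0.39  1.94  0.32  1.17 -2.26]
1 -1 35 [0.635 0.172 0.085] [0.26 0.16 2.25 3.98 0.3  0.91]
1 -1 35 [0.635 0.172 0.23 ] [ 0.26 -0.17  2.21 -0.97  0.27 -0.46]
1 -1 45 [0.649 0.172 0.094] [ 0.23  0.13  2.13 -1.    0.2  -0.4 ]
1 -1 45 [0.649 0.172 0.239] [ 0.23 -0.12  2.06 -0.39  0.47 -1.05]
1 0 35 [0.635 0.172 0.085] [0.25 0.16 2.25 3.91 0.29 0.96]
1 0 35 [0.635 0.172 0.23 ] [ 0.25 -0.18  2.22 -0.92  0.25 -0.52]
1 0 45 [0.649 0.172 0.094] None
1 0 45 [0.649 0.172 0.239] [ 0.22 -0.13  2.06 -0.35  0.46 -1.1 ]
1 15 35 [0.635 0.167 0.085] [0.05 0.12 2.29 2.46 0.28 2.11]
1 15 35 [0.635 0.167 0.23 ] [ 0.05 -0.22  2.26  0.84  0.24 -2.52]
1 15 45 [0.649 0.171 0.094] None
1 15 45 [0.649 0.171 0.239] [ 0.07 -0.16  2.09  0.31  0.45 -1.98]
-1 -0.15 [ 0.532 -0.174  0.352] [-0.63 -0.38  1.95  0.32  1.15  0.89]
-1 0.0 [ 0.607 -0.176  0.222] [-0.54 -0.11  1.97  0.34  0.84  0.88]
-1 0.123 [ 0.668 -0.177  0.116] [-0.48  0.17  1.9   0.39  0.62  0.84]
-1 -0.16 [ 0.527 -0.174  0.361] [-0.64 -0.39  1.94  0.32  1.17  0.89]
-1 -1 35 [0.635 0.172 0.085] [ 0.26  0.16  2.25  3.98  0.3  -2.23]
-1 -1 35 [0.635 0.172 0.23 ] None
-1 -1 45 [0.649 0.172 0.094] None
-1 -1 45 [0.649 0.172 0.239] [ 0.23 -0.12  2.06 -0.39  0.47  2.1 ]
-1 0 35 [0.635 0.172 0.085] [ 0.25  0.16  2.25  3.91  0.29 -2.18]
-1 0 35 [0.635 0.172 0.23 ] [ 0.25 -0.18  2.22 -0.92  0.25  2.62]
-1 0 45 [0.649 0.172 0.094] None
-1 0 45 [0.649 0.172 0.239] [ 0.22 -0.13  2.06 -0.35  0.46  2.04]
-1 15 35 [0.635 0.167 0.085] [ 0.05  0.12  2.29  2.46  0.28 -1.03]
-1 15 35 [0.635 0.167 0.23 ] [ 0.05 -0.22  2.26  0.84  0.24  0.62]
-1 15 45 [0.649 0.171 0.094] None
-1 15 45 [0.649 0.171 0.239] [ 0.07 -0.16  2.09  0.31  0.45  1.16]
```

```bash
python3 - <<'E'
from h import *
fl=-1
for a in(35,45,55):
  for y in range(-90,91,15):
    r=[]
    for z in(.003,.08,.17):
        p,M=bowlpose(np.radians(y),np.radians(a),fl,.045,z); q=kin.inverse_kinematics(p,rpy(M)); r.append("None" if q is None else str(np.round(q,2)))
    print(a,y,*r)
E
```

```text
35 -90 [ 0.52  0.91  1.11 -0.8   1.68 -2.47] [ 0.52  0.82  1.11 -0.81  1.75 -2.54] [ 0.52  0.73  1.08 -0.83  1.84 -2.64]
35 -75 [ 0.56  0.78  1.35 -0.91  1.47 -2.53] [ 0.56  0.67  1.34 -0.9   1.54 -2.61] None
35 -60 [ 0.58  0.64  1.57 -1.03  1.26 -2.58] [ 0.58  0.52  1.57 -1.    1.32 -2.68] None
35 -45 [ 0.57  0.5   1.78 -1.19  1.04 -2.6 ] None None
35 -30 None None None
35 -15 None None None
35 0 [ 0.25  0.16  2.25  3.9   0.29 -2.16] None [ 0.25 -0.21  2.2  -0.79  0.28  2.48]
35 15 [ 0.05  0.13  2.29  2.47  0.28 -1.05] None [ 0.05 -0.26  2.24  0.71  0.27  0.76]
35 30 [-0.13  0.16  2.25  1.77  0.53 -0.65] [-0.13 -0.03  2.25  1.44  0.53 -0.26] [-0.13 -0.21  2.2   1.1   0.6   0.14]
35 45 [-0.25  0.25  2.13  1.45  0.79 -0.59] [-0.25  0.08  2.13  1.28  0.83 -0.36] [-0.25 -0.08  2.09  1.12  0.9  -0.11]
35 60 [-0.31  0.37  1.97  1.22  1.02 -0.61] [-0.31  0.22  1.97  1.14  1.08 -0.44] [-0.31  0.08  1.93  1.06  1.16 -0.26]
35 75 [-0.32  0.51  1.77  1.05  1.23 -0.64] [-0.32  0.37  1.77  1.02  1.29 -0.52] [-0.32  0.25  1.74  0.98  1.38 -0.38]
35 90 [-0.3   0.64  1.56  0.91  1.43 -0.68] [-0.3  
[... 1583 characters left out ...]
.85]
55 15 [0.1  0.15 2.   0.25 0.39 1.21] [0.1  0.03 1.96 0.18 0.55 1.28] [ 0.1  -0.07  1.88  0.14  0.73  1.33]
55 30 [0.01 0.17 1.98 0.6  0.52 0.6 ] [0.01 0.05 1.94 0.48 0.66 0.75] [ 0.01 -0.05  1.86  0.4   0.82  0.86]
55 45 [-0.06  0.22  1.92  0.73  0.7   0.23] [-0.06  0.11  1.89  0.63  0.82  0.37] [-0.06  0.01  1.81  0.55  0.97  0.49]
55 60 [-0.11  0.29  1.83  0.74  0.89 -0.03] [-0.11  0.19  1.8   0.67  1.    0.09] [-0.11  0.09  1.72  0.62  1.14  0.2 ]
55 75 [-0.13  0.38  1.72  0.7   1.07 -0.22] [-0.13  0.28  1.68  0.66  1.18 -0.13] [-0.13  0.19  1.61  0.63  1.31 -0.03]
55 90 [-0.13  0.47  1.59  0.64  1.24 -0.39] [-0.13  0.38  1.55  0.62  1.35 -0.32] [-0.13  0.3   1.48  0.61  1.47 -0.23]
```

```bash
python3 - <<'E'
from h import *
fl=-1; o=rpy(MH(fl))
manip.movep([.42,.12,.40],rpy(tool(0,np.radians(75),fl)))
manip.gripper_to(.06,60)
manip.movep(mouth(-.15),o)
im,P,T=cloud("wrist"); K=np.array(eyes.get_calibration("wrist")["intrinsics"])
cv2.imwrite("pics/w1.png",im[:,:,::-1])
print(monitor.read_time_s(), monitor.read_eef_pos()-mouth(-.15),(T[:3,3]-mouth(-.15)).round(3))
H=np.c_[R.from_euler("z",YH).apply(np.eye(3))].T
n=MH(1)[:,2]; lat=MH(1)[:,1]; up=-np.cross(n,lat)  
def hit(uv,w):
    r=T[:3,:3]@np.array([(uv[0]-K[0,2])/K[0,0],(uv[1]-K[1,2])/K[1,1],1]); s=((MOUTH+w*n-T[:3,3])@n)/(r@n); X=T[:3,3]+s*r-MOUTH; return X@lat,X@up
def proj(X):
    c=np.linalg.inv(T)@np.r_[X,1]; return (K@(c[:3]/c[2]))[:2]
print("expected end centre px",proj(mouth(.079)),"up",up.round(2))
for r in finder.silhouettes("scoop","wrist"):
    ys,xs=np.nonzero(r["region"]); print(r["confidence"],r["uv"],len(xs),xs.min(),xs.max(),ys.min(),ys.max(),np.round(hit(r["uv"],.079),4))
for r in finder.silhouettes("flap","wrist"):
    ys,xs=np.nonzero(r["region"]); print("flap",r["confidence"],r["uv"],len(xs),xs.min(),xs.max(),ys.min(),ys.max(),np.round(hit(r["uv"],0),4))
E
```

```text
3.975 [0.00030082 0.00110574 0.00053779] [-0.014  0.002  0.157]
expected end centre px [283.19717859 174.17069143] up [-0.87  0.02 -0.5 ]
```

View pics/w1.png

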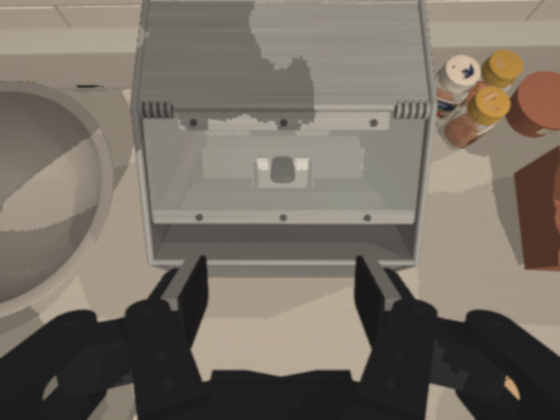

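The wrist view shows the holder square on, with the flap shut and its edge strip at row 217. The dark handle end sits at about (283,169), against an expected (283,174), so it is aligned. Next I go in.

```bash
python3 - <<'E'
from h import *
print(manip.move_l(mouth(.0),feed=.12,max_force=15))
print(manip.move_l(mouth(.123),feed=.06,max_force=15))
print(monitor.read_time_s(), monitor.read_eef_pos()-mouth(.123), monitor.read_ft_force())
im,_=eyes.get_image("wrist"); im2,_=eyes.get_image("side")
cv2.imwrite("pics/w2.png",cv2.resize(np.hstack([im,im2])[:,:,::-1],(800,300)))
E
```

```text
False
False
7.675 [-9.13958615e-05  9.58538428e-06  1.04986957e-04] [-1.94757505  0.80345432 -0.67435543]
```

View pics/w2.png

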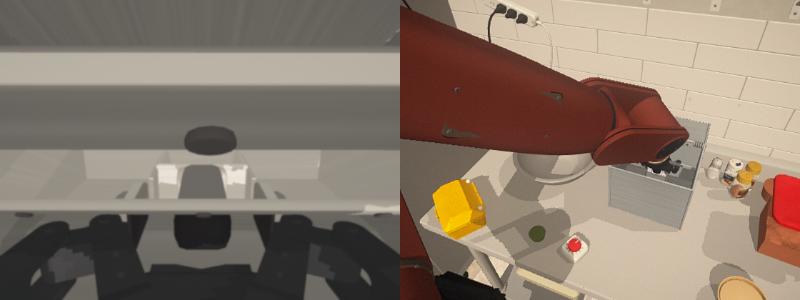

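The handle end (around column 203 in the left half) lies centred between the open fingers, and the flap rests on the hand. Grip and draw out.

```bash
python3 - <<'E'
from h import *
manip.gripper_to(0.0,60)
print("open",monitor.read_opening(),monitor.read_grasp_force())
print(manip.move_l(mouth(.09),feed=.05,max_force=25),monitor.read_opening(),monitor.read_ft_force())
print(manip.move_l(mouth(-.145),feed=.08,max_force=25),monitor.read_opening(),monitor.read_ft_force(),monitor.read_time_s())
im,_=eyes.get_image("wrist"); im2,_=eyes.get_image("side")
cv2.imwrite("pics/w3.png",cv2.resize(np.hstack([im,im2])[:,:,::-1],(800,300)))
E
```

```text
open 0.02572899242540338 60.06305158138275
False 0.025172002037477558 [-1.6608334   2.00711839 -2.77164306]
False 0.02532325269087357 [-0.34956999  1.00784079 -1.62368788] 12.0667
```

View pics/w3.png

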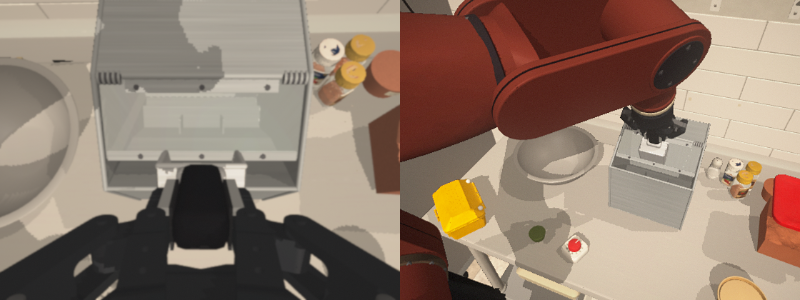

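The scoop is in the fingers (left half, around 200,200) and the flap is back shut, with its strip at row 155. Now over to the bowl.

```bash
python3 - <<'E'
from h import *
Y,A=np.radians(45),np.radians(40)
manip.move_l(mouth(-.20),feed=.12)
p,M=bowlpose(Y,A,-1,.04,.20); manip.movep(p,rpy(M)); print(monitor.read_time_s(),monitor.read_opening())
p,_=bowlpose(Y,A,-1,.04,.04); manip.move_l(p,feed=.12); manip.hold(.3)
p,_=bowlpose(Y,A,-1,.04,-.008); print(manip.move_l(p,feed=.03,max_force=4))
t,_=bowlpose(Y,A,-1,.04,0); print("tip z",monitor.read_eef_pos()-t,monitor.read_ft_force(),monitor.read_opening(),monitor.read_time_s())
im,_=eyes.get_image("wrist"); im2,_=eyes.get_image("top")
cv2.imwrite("pics/w4.png",cv2.resize(np.hstack([im,im2])[:,:,::-1],(800,300)))
E
```

```text
14.1583 0.02493488342614689
True
tip z [6.93054037e-05 1.52972971e-04 9.10954179e-04] [ 1.02434036 -0.12687982  3.30123159] 0.025042401710293535 17.125
```

View pics/w4.png

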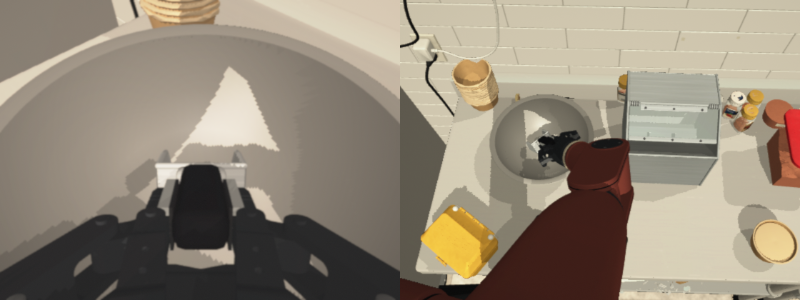

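The tip has touched the bowl floor, and the bowl is upright. I'll flatten the tilt a little, let go and back out.

```bash
python3 - <<'E'
from h import *
Y,A=np.radians(45),np.radians(34)
p,_=bowlpose(Y,np.radians(40),-1,.04,.006); manip.move_l(p,feed=.05)
p,M=bowlpose(Y,A,-1,.04,.004); manip.move_l(p,feed=.04,rotation=rpy(M),max_force=12); print(monitor.read_ft_force())
manip.gripper_to(.05); manip.hold(.6)
q=monitor.read_eef_pos()
print(manip.move_l(q-M[:,2]*.10,feed=.08,max_force=10),monitor.read_ft_force())
q=monitor.read_eef_pos(); manip.move_l(q+np.array([0,0,.15]),feed=.15)
manip.movep([.38,-.05,.40],rpy(tool(0,np.radians(75),-1)))
print(monitor.read_time_s())
im,P,T=cloud("top"); 
for t in("scoop","steel_bowl"):
    for r in finder.silhouettes(t,"top")[:1]:
        Q=P[r["region"]];print(t,r["confidence"],r["uv"],np.nanpercentile(Q,[2,50,98],axis=0).round(3).tolist())
im2,_=eyes.get_image("side")
cv2.imwrite("pics/w5.png",cv2.resize(np.hstack([im,im2])[:,:,::-1],(800,300)))
E
```

```text
[ 0.35193564  0.4475086  -2.25141447]
False [ 0.79077776 -0.5938204   0.22067057]
22.6167
scoop 0.69 [207.8, 211.2] [[0.585, 0.109, 0.003], [0.643, 0.167, 0.033], [0.697, 0.214, 0.049]]
steel_bowl 0.72 [189.0, 187.8] [[0.517, 0.064, 0.001], [0.697, 0.205, 0.042], [0.787, 0.307, 0.099]]
```

View pics/w5.png

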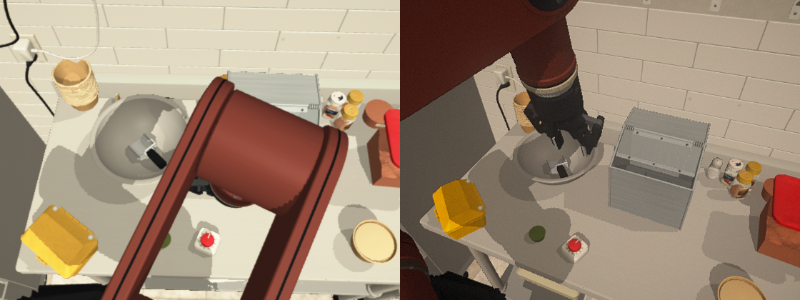

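The scoop lies flat in the upright bowl (left half, around 148,150), the flap is shut and the robot is clear of everything. Handing in.

```bash
python3 -c "
from h import *
print(manip.job_done())"
```

```text
the job is handed in; nothing more can be done
None
```

The scoop was drawn from its holder and set down in the upright bowl, the flap shut behind it, and the job was handed in after about 23 s with the arm clear.

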